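# Park a hanging stand in the notch of the next drying rail

## Task

Take the hanger with the dark red lacquered stand off the first drying rail, lifting it over the brass end stops, and set it down gently on the short wooden stretch at the start of the next rail. From there slide it along, staying down on the rail and never lifted again, until its saddle drops fully into the notch. Slide it on to the far side of the notch and press it along the rail against that side with about 15 N for a second, to be sure that the brass strip there is clamped tight, and leave it hanging there, upright and still. Go by feel and never press it much harder than that or knock it against the rails, and leave the other hangers and everything else on the bench where they are.

Things in the scene. Friction and masses are not known exactly. Their poses are not given: they have to be found in the camera images.
- hanger: The hanger to move, hooked over the first rail, with a dark red stand. Origin: centre of the underside of its flat wooden saddle, 34 (x) x 44 (y) x 8 mm, which lies on the rail's top; z up, y along the rail, x across. Stand 18 (x) x 90 (y) mm, its foot 130 mm below the origin. 0.2 to 0.4 kg in all.
- hanger_tab (a point): Top centre of the hanger's wooden grip tab, 58 mm above the hanger's origin. The tab is 14 (x) x 24 (y) mm and stands 50 mm tall on the saddle.
- hanger_crosspiece (a point): Top face of the crosspiece under the rail, 75 mm below the hanger's origin. Flat steel legs, 24 mm wide (y), flank the rail 22 mm apart inside: a 14 mm lip on +x, an 80 mm leg on -x, which turns in here to carry the stand. A lift of over 50 mm would bring the crosspiece up against the rail.
- first_rail: First drying rail, a wooden bar on one post, fixed. Origin on the bench under its free end; it runs to -y of its own frame for 300 mm (post at y = -280). 16 mm wide (x), 20 mm deep, top 190 mm above the origin. Both rails are rigid: touch them slowly (under 10 mm/s) and stop within a few N; over 40 N between hanger and rail marks them.
- first_rail_end (a point): Top level of the first rail at its free end, axes as the rail. A brass end stop 6 mm thick (y = -6 to 0), as wide as the rail, stands 15 mm above this level.
- next_rail: Top of the next drying rail, fixed, 55 to 85 mm beyond the first one, a little turned, shifted and up to 12 mm lower: end stop, wooden stretch, then two clamped brass strips with the notch between, flush with the wood. Origin under its near end, 190 mm below its top; it runs to +y of its own frame for 360 mm and is 16 mm wide (x). Over 25 N on the notch's side harms it.
- rail_beam: Steel beam and post that carry the top of the next rail; same origin and axes as next_rail. The beam is 16 mm wide, 14 mm deep, its top 6 mm below the rail's top: it is the floor of the notch. Post at y = 330 mm. The whole rail is 20 mm deep.
- next_rail_start (a point): Top level of the next rail at its near end; axes as the rail, y along it. A brass end stop fills y = 0 to 6 mm, 15 mm above this level. A hanger on the rail has its origin at z = 0 here, in the notch at z = -6 mm. The notch, the gap between the brass strips, is 6 mm deep, straight-sided, across the full width.
- landing (a point): Middle of the wooden stretch for setting down (y = 6 to 75 mm from the near end), on its top. The brass strips after it are clamped where last set and not measured: the notch begins 86 to 118 mm and ends 168 to 190 mm from the near end. It is felt: the saddle tips and drops in, then slides on until the notch's far side stops it.
- pale_hanger_a: Bystander: a hanger of the same form with a pale stand 58 mm wide, near the post of the first rail. Origin as on the hanger.
- pale_hanger_b: Bystander: a hanger of the same form with a pale stand 58 mm wide, on the next rail near its post, beyond the notch. Origin as on the hanger.
- stone_blue: Bystander: dark blue stone on a red stand, 100 mm wide, 108 mm high; origin at the underside.
- stone_tan: Bystander: tan stone on a red stand, 110 mm wide, 123 mm high; origin at the underside.
- lacquer_jar: Bystander: amber jar, 64 mm wide, 85 mm high; origin at the underside.
- carving_tool: Bystander: carving tool with a dark wooden handle, 200 mm long, flat on the bench.
- lacquer_brush: Bystander: brush, 180 mm long, flat on the bench.
Not all that is in view belongs to the job. What is meant by the hanger is not orange, and is the smaller of those in its own colour.

How it is judged:
By the outcome, as a careful person would: the job done as asked, in the order asked, and still so for the second after the job is handed in, with the robot touching nothing.
It also fails if it takes over 62 s, if anything falls off the work surface, if the arm or the gripper's body presses on something with over 40 N, if the wrist force passes 120 N, or if a joint passes its speed limit or range.

## Robot

A 6-joint arm with a two-finger parallel gripper is mounted at the origin on the work surface. World frame = base frame: x ahead of the robot, y to its left, z up, the work surface at z = 0. Lengths are in m, angles in rad, forces in N, time in s.
With the tool pointing down it reaches from about 0.425 to 0.95 m from the base axis. Payload 3.5 kg.
Tool frame: the origin (TCP) lies between the finger pads; the fingertips stand 22 mm ahead of it and the grasp point (between the pads) lies 3 mm ahead of it (ctrl.nose_length is the z of the fingertips in the tool frame, in m); z points along the fingers, y is the line along which they close (so a half turn about z gives the same grasp; the last joint's range is limited). The gripper opens to 85 mm and grips with 20 to 120 N. Pads are 22 mm wide; open, the fingers measure 114 mm over their backs; the gripper's body (76 mm by 85 mm) begins 54 mm behind the grasp point. The pads swing forward as they close: fully open they stand 13 mm farther back than shut.
Start: joints at [-1.426, 0.286, 1.577, -0, 1.279, -0.15], TCP at [0.196, -0.646, 0.253] pointing down, gripper open.
Joint ranges: [-2.77, 2.77], [-0.9, 2.22], [0.21, 2.48], [-1.53, 4.67], [0.24, 2.81], [-2.84, 2.84]. Speed limits (rad/s): [2.79, 2.79, 3.14, 3.14, 3.14, 3.14].

## Interface

Orientations are given as a unit quaternion [x, y, z, w].
In Python, from plant import ctrl gives the robot as it stands. The module is installed in compiled form; this text tells all that it offers.
- The arm moves only by the tool send_rows, never from a script. Its argument "rows" is text: rows parted by semicolons, each of 7 numbers parted by spaces: the turn, a rotation vector about the tool's x, y, z in normalised numbers (1 is 180 degrees), then the shift along the tool's x, y, z in a scale on which 1.0 is 300 mm, then the opening, from -1 (shut) to 1 (fully open). A call has 1 to 8 rows; each row is the pose to reach, as a shift and turn from the pose commanded when the call began, along the tool's axes at that moment; what a row does not reach only later rows make up. A row lasts 1/8 s, in which the tool goes at most 62.5 mm and 10.7 degrees, less where a joint would pass 70% of its speed; a pose out of reach is approached as far as the arm can. Shift and turn numbers lie between -1 and 1, and a call with a number outside is refused. A call with a gripper value outside its range is refused whole. The fingers move at their own pace and stop on an object; "grip_force" is the grip in N (left out, the last holds). Time passes only in rows, so rows that repeat a pose let the fingers close. It gives the time, the measured TCP pose, the force, the opening and the grip force at its end, in the units of the state.
- ctrl.get_state(): the state, without advancing time (a new reading comes with each control period).
- ctrl.read_camera(name): name is "scene" or "top" or "wrist"; returns a dict with "color" (420x560x3 uint8, red, green, blue), "fx", "fy", "cx", "cy" (pixels), "extrinsics" (4x4, takes a point from world to camera coordinates). Camera axes: x right, y down, z forward; pixel columns grow to the right and rows downward; lengths in m; the calibration is good to about 2 mm. The wrist camera is an equidistant fisheye: a pixel r from the principal point sees the ray r / f radians off the axis. A picture is of the moment at which its call begins. There is no depth.
- ctrl.sign_off(): hands the job in; it is judged then, once.
Trained networks look in a picture, given as the dict that the camera call returned (one of the last four; its "shot" number tells which), for a name from the list of things; names that differ only in an ending like _2 or _b are one class to them, and where a whole thing is asked for, a point or a joint stands for the part that bears it (a point fixed in the world has none). Each returns a list of dicts, best first, with "p" (0 to 1); they miss things now and then, are a little off and sometimes report something else, mostly with a low value. They report only what shows in the picture. A call takes as long as a camera call. They do not tell look-alikes from the thing itself.
- ctrl.look_for(picture, target): "position" ([x, y, z] in m, in the coordinates of the camera as it stood for that picture, good to about 4 mm: the middle of the surface that is visible of it).
The state is a dict: "time": time; "qpos": joint angles; "dq": joint speeds; "joint_efforts": joint torques, N m; "eef_pos": TCP position; "tcp_rot": TCP orientation; "contact_force": force on the tool from outside, world axes, zero at the start; "wrist_torque": the same for the moment, N m; "opening": opening from 0.0 (shut) to 1.0 (fully open); "finger_force": force on a finger pad.
Only numpy, scipy, OpenCV 4.12 (cv2) and the standard library are available. Lean on these libraries where they do the work, as an engineer would, in place of code of your own. Each camera call takes 0.05 s, during which the arm holds its last target. There are 200 camera calls.

## Working session

There is one attempt and no reset: what is moved stays moved. The work goes in short steps, Python scripts to look and compute and a tool call to move; the robot and the scene stay as the last step left them, time stands still between calls to the robot, and variables do not carry over. Pictures are saved under pics/ and viewed, at most 11 in all, crops included, and the job is handed in when it is done.

Besides the shell and the picture viewer there is one more tool, called after ">>>" as name(argument=value, ...), one argument or row to a line, values as JSON. send_rows: Moves the arm, as the interface text tells. Its arguments: {"type":"object","properties":{"rows":{"type":"string"},"grip_force":{"type":"number"}},"required":["rows"]}

```bash
mkdir -p pics
cat > h.py <<'E'
import numpy as np, cv2
from plant import ctrl
def shot(n,f=None):
    c=ctrl.read_camera(n)
    if f: cv2.imwrite('pics/'+f,cv2.cvtColor(c['color'],cv2.COLOR_RGB2BGR))
    return c
def toworld(c,p):
    E=np.array(c['extrinsics']); return np.linalg.inv(E)[:3]@np.append(p,1)
def look(c,t):
    return [(round(d['p'],2),np.round(toworld(c,d['position']),4).tolist()) for d in ctrl.look_for(c,t)]
def proj(c,P):
    q=np.array(c['extrinsics'])@np.append(P,1); return [c['fx']*q[0]/q[2]+c['cx'],c['fy']*q[1]/q[2]+c['cy']]
def onplane(c,uv,z,ax=2):
    E=np.linalg.inv(np.array(c['extrinsics']));d=E[:3,:3]@[(uv[0]-c['cx'])/c['fx'],(uv[1]-c['cy'])/c['fy'],1]
    o=E[:3,3];return o+d*(z-o[ax])/d[ax]
E
python3 - <<'E'
from h import *
for n in('scene','top'):
    c=shot(n,n+'1.png')
    print(n,c['fx'],c['cx'],c['cy'],np.round(np.linalg.inv(np.array(c['extrinsics'])),3).tolist())
    for t in('hanger','hanger_tab','first_rail','first_rail_end','next_rail','next_rail_start','landing'):
        try: print(t,look(c,t))
        except Exception as e: print(t,e)
print(ctrl.get_state())
E
```

```text
scene 388.8356746478131 276.2320004656205 210.73294374361964 [[-0.627, 0.426, -0.652, 1.194], [0.779, 0.349, -0.521, 0.529], [0.006, -0.835, -0.551, 0.742], [0.0, 0.0, 0.0, 1.0]]
hanger [(0.95, [0.3093, -0.2138, 0.1429]), (0.79, [0.5309, -0.1092, 0.1131]), (0.7, [0.3624, -0.3736, 0.1318])]
hanger_tab [(0.96, [0.3086, -0.2148, 0.1356]), (0.64, [0.5283, -0.1064, 0.115])]
first_rail [(0.95, [0.5222, -0.301, 0.1474]), (0.72, [0.5861, 0.282, 0.1364]), (0.34, [0.6817, -0.3633, 0.0143])]
first_rail_end [(0.56, [0.5208, -0.3047, 0.1444])]
next_rail [(0.92, [0.5671, 0.2088, 0.1884]), (0.3, [0.5975, 0.3347, 0.0611])]
next_rail_start [(0.83, [0.5768, 0.205, 0.1855]), (0.57, [0.5211, -0.3021, 0.1464])]
landing [(0.65, [0.5773, 0.2054, 0.1928])]
top 508.14761483061676 273.41812666360545 207.49183935406919 [[0.01, -0.999, 0.048, 0.443], [-1.0, -0.01, -0.004, -0.014], [0.004, -0.048, -0.999, 1.636], [0.0, 0.0, 0.0, 1.0]]
hanger [(0.79, [0.5229, -0.11, 0.2033]), (0.78, [0.302, -0.2078, 0.2011]), (0.62, [0.3535, -0.3706, 0.1382])]
hanger_tab [(0.82, [0.2984, -0.2112, 0.1987]), (0.67, [0.5147, -0.1118
[... 405 characters left out ...]
': array([-1.42599648e+00,  2.86274849e-01,  1.57667971e+00,  3.28833568e-06,
        1.27862061e+00, -1.49990022e-01]), 'dq': array([ 8.31870717e-04, -8.35495072e-05, -1.43310580e-03,  8.11282900e-04,
        7.17416165e-04,  9.29935828e-04]), 'joint_efforts': array([-6.77927128e-04, -4.05920327e+01, -2.92918968e+01, -1.22034317e-04,
        4.40741942e-04, -3.58615452e-06]), 'eef_pos': array([ 0.19614762, -0.64586148,  0.25335265]), 'tcp_rot': array([9.89157088e-01, 1.46861348e-01, 1.55179984e-06, 8.74601823e-06]), 'contact_force': array([-0.7476993 ,  0.14285938,  0.36506516]), 'wrist_torque': array([0.03415508, 0.00373468, 0.02998013]), 'finger_force': 0.0, 'opening': 0.9993175953522772}
```

View pics/scene1.png

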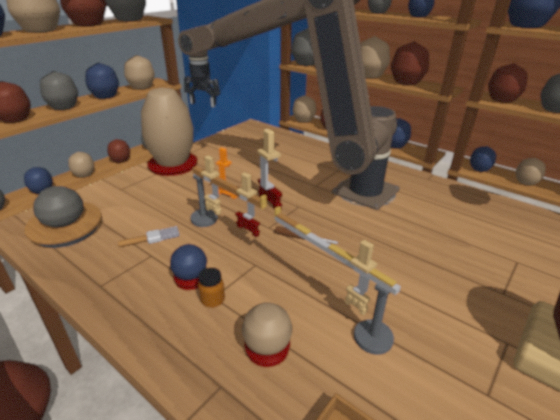

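View pics/top1.png

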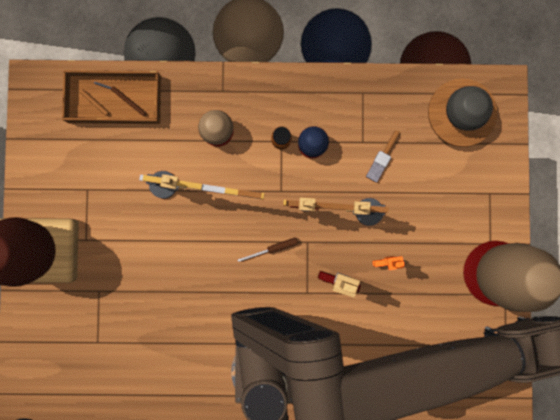

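The top view shows the first rail from its post at (370,210) to its free end at about (285,203), carrying the target hanger at (308,205) and a pale hanger by the post. The next rail runs from about (265,196) to (140,178). The scene view confirms the dark red stand on the rail at (247,222). The larger red one at (268,190), at (345,285) from above, and the orange one are decoys off the rail.

Run:
```python
from h import *
a=cv2.imread('pics/top1.png')[165:225,130:395]; b=cv2.imread('pics/scene1.png')[140:300,190:410]
a=cv2.resize(a,None,fx=3,fy=3,interpolation=cv2.INTER_CUBIC); b=cv2.resize(b,None,fx=2.6,fy=2.6,interpolation=cv2.INTER_CUBIC)
o=np.zeros((600,795,3),np.uint8); o[:180]=a; o[184:184+416,:572]=b[:416]; cv2.imwrite('pics/crop1.png',o)
```

```text
(no output)
```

View pics/crop1.png

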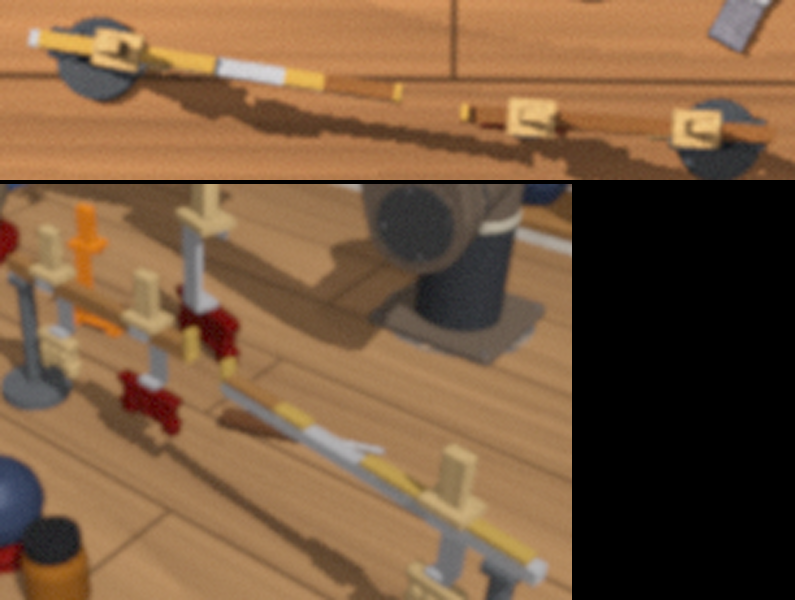

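The crop shows the next rail's near stop at top px (264,196), its notch (bare steel, whitish) from about px 225 to 203, and its far end at (140,178). The first rail's free end is at (284,202), and the target saddle is around px (307,204).

Run:
```python
from h import *
c=shot('top');s=shot('scene')
f=lambda x,y:(130+x/3,165+y/3)
P={}
for n,uv,z in[('firstend_stop',f(461,112),.205),('firstfar',f(770,134),.19),('firstnearmid',f(500,116),.19),('near stop',f(403,91.5),.2),('notch0',f(285,77),.185),('notch1',f(218,67.5),.185),('far',f(30,38),.185),('saddle L',f(508,119),.198),('saddle R',f(557,121),.198)]:
    print(n,onplane(c,uv,z).round(4).tolist())
E_=np.linalg.inv(np.array(s['extrinsics']))
g=lambda x,y:(190+x/2.6,140+(y-184)/2.6)
# scene view: next rail height from rays near stop; compare
for n,uv,z in[('tab top',g(148,272),.248),('firststop top',g(191,329),.205),('nextstop top',g(229,358),.2),('far end',g(540,560),.185),('notch0',g(312,428),.185),('notch1',g(366,460),.185)]:
    print(n,onplane(s,uv,z).round(4).tolist(), onplane(s,uv,z-.01).round(4).tolist())
```

```text
firstend_stop [0.5262, -0.0483, 0.205]
firstfar [0.5091, -0.3426, 0.19]
firstnearmid [0.5236, -0.0858, 0.19]
near stop [0.5453, 0.0065, 0.2]
notch0 [0.5591, 0.1194, 0.185]
notch1 [0.5675, 0.1835, 0.185]
far [0.5939, 0.3633, 0.185]
saddle L [0.5204, -0.093, 0.198]
saddle R [0.519, -0.1393, 0.198]
tab top [0.5191, -0.1115, 0.248] [0.5054, -0.1245, 0.238]
firststop top [0.5237, -0.0499, 0.205] [0.5113, -0.0607, 0.195]
nextstop top [0.5357, 0.0095, 0.2] [0.5236, -0.0001, 0.19]
far end [0.5903, 0.363, 0.185] [0.5795, 0.36, 0.175]
notch0 [0.5617, 0.1279, 0.185] [0.5503, 0.1207, 0.175]
notch1 [0.5703, 0.1914, 0.185] [0.5591, 0.1854, 0.175]
```

Careful with the scale: shifts go in shares of 300 mm and turns go in shares of 180 degrees. That gives: -243 mm / 300 = -0.81, -212 mm / 300 = -0.7067, -60 degrees / 180 = -0.3333.

>>> send_rows(
  rows="0 0 -0.0278 0 -0.1 -0.15 1; 0 0 -0.0778 0.05 -0.2167 -0.2667 1; 0 0 -0.1333 0.1333 -0.35 -0.35 1; 0 0 -0.1889 0.25 -0.4833 -0.4 1; 0 0 -0.2444 0.3667 -0.6 -0.4233 1; 0 0 -0.2944 0.4833 -0.7067 -0.4233 1; 0 0 -0.3333 0.6067 -0.81 -0.4233 1; 0 0 -0.3333 0.6067 -0.81 -0.4233 1",
)

```text
time: 1.9
eef_pos: [0.3009, -0.3584, 0.381]
tcp_rot: [0.782, 0.623, 0.0, 0.001]
contact_force: [0.3, -0.5, 0.8]
opening: 0.997
finger_force: 0.0
```

```bash
cat >> h.py <<'E'
from scipy.spatial.transform import Rotation as R
def plan(P,yaw_y):
    """tool-frame delta to put TCP at P, tool down with tool y along rail +x; yaw_y = rail yaw deg"""
    s=ctrl.get_state(); r=R.from_quat(s['tcp_rot']); a=np.radians(yaw_y)
    x=np.array([np.cos(a),np.sin(a),0]);best=None
    for sg in(1,-1):
        Y=sg*x;Z=np.array([0,0,-1.]);M=R.from_matrix(np.c_[np.cross(Y,Z),Y,Z])
        d=(r.inv()*M).as_rotvec(True)
        if best is None or np.linalg.norm(d)<np.linalg.norm(best): best=d
    print('rot',best.round(2),'shift mm',(1e3*r.inv().apply(np.array(P)-s['eef_pos'])).round(1))
def st():
    s=ctrl.get_state(); print('t',round(s['time'],2),'pos',s['eef_pos'].round(4),'F',s['contact_force'].round(2),'T',s['wrist_torque'].round(2),'op',round(s['opening'],3),'ff',round(s['finger_force'],1),'q',s['qpos'].round(2))
E
python3 - <<'E'
from h import *
st(); plan([.52,-.116,.345],-3.3)
E
```

```text
t 1.9 pos [ 0.3009 -0.3584  0.381 ] F [ 0.34 -0.46  0.76] T [-0.04  0.01 -0.01] op 0.997 ff 0.0 q [-1.09 -0.26  1.9   0.    1.5  -0.87]
rot [ 0.07  0.07 -9.57] shift mm [285.1 159.6  36. ]
```

In the tool's units: 285 mm / 300 = 0.95, 240 mm / 300 = 0.8, -9.6 degrees / 180 = -0.0533.

>>> send_rows(
  rows="0 0 -0.0111 0.15 0.0833 0 1; 0 0 -0.0222 0.3 0.1667 0.0167 1; 0 0 -0.0333 0.4667 0.26 0.05 1; 0 0 -0.0444 0.6333 0.3533 0.0833 1; 0 0 -0.0533 0.8 0.4467 0.1033 1; 0 0 -0.0533 0.95 0.5333 0.12 1; 0 0 -0.0533 0.95 0.5333 0.12 1",
)

```text
time: 2.78
eef_pos: [0.5215, -0.1176, 0.3432]
tcp_rot: [0.727, 0.686, -0.0, -0.001]
contact_force: [-0.4, -0.2, -0.2]
opening: 0.998
finger_force: 0.0
```

Run:
```python
from h import *
st()
w=shot('wrist','wrist1.png'); print(w['fx'],w['cx'],w['cy'],np.round(np.linalg.inv(np.array(w['extrinsics'])),3).tolist())
for t in('hanger','hanger_tab','first_rail_end','next_rail_start'): print(t,look(w,t))
```

```text
t 2.77 pos [ 0.5215 -0.1176  0.3432] F [-0.39 -0.18 -0.23] T [-0.02  0.    0.01] op 0.998 ff 0.0 q [-0.41 -0.08  1.81  0.    1.41 -0.35]
325.19226210127806 278.7044036919688 206.98846936785102 [[0.998, -0.056, -0.02, 0.528], [-0.059, -0.948, -0.312, -0.037], [-0.001, 0.313, -0.95, 0.464], [0.0, 0.0, 0.0, 1.0]]
hanger [(0.97, [0.372, -0.3756, 0.056]), (0.79, [0.5262, -0.1059, 0.2011]), (0.7, [0.311, -0.214, 0.1721])]
hanger_tab [(0.91, [0.3117, -0.2129, 0.1742]), (0.8, [0.5264, -0.1103, 0.1957])]
first_rail_end [(0.84, [0.5183, -0.2063, 0.1883])]
next_rail_start [(0.87, [0.5463, 0.0288, 0.189]), (0.44, [0.7255, -0.0377, 0.0832])]
```

View pics/wrist1.png

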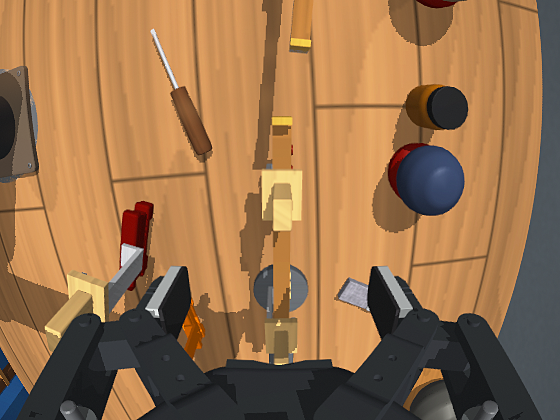

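The wrist view shows the tab's top face at about (283,217), the saddle front edge at row 170, the first rail's stop at about (283,121), and the next rail's near stop at about (300,44).

```bash
cat >> h.py <<'E'
def fray(c,uv,z):
    d=np.array([(uv[0]-c['cx'])/c['fx'],(uv[1]-c['cy'])/c['fy']]);th=np.linalg.norm(d)
    v=np.r_[d/th*np.sin(th),np.cos(th)];E=np.linalg.inv(np.array(c['extrinsics']));d=E[:3,:3]@v
    return (E[:3,3]+d*(z-E[2,3])/d[2]).round(4)
E
python3 - <<'E'
from h import *
w=shot('wrist'); g=cv2.cvtColor(w['color'],cv2.COLOR_RGB2GRAY)
big=cv2.resize(cv2.cvtColor(w['color'],cv2.COLOR_RGB2BGR)[0:250,235:335],None,fx=4,fy=4,interpolation=cv2.INTER_CUBIC)
o=np.zeros((600,800,3),np.uint8); o[:560,:400]=big[:560]; o[:440,400:]=big[560:1000]; cv2.imwrite('pics/crop2.png',o)
for n,uv,z in[('tabtop',(282.7,217),.248),('tab corners',(273,231),.248),('',(292,231),.248),('saddle front L',(263,170),.198),('saddle front R',(302,170),.198),('stop1 far edge L',(272,117.5),.205),('R',(293,117.5),.205),('stop2 L',(290,50),.2),('R',(310,51),.2),('stop2 far L',(292,39),.2),('far R',(312,40),.2),('rail1 mid',(283,250),.19),('rail2',(306,0),.185),('rail2L',(295,0),.185),('rail2R',(315.5,0),.185)]: print(n,fray(w,uv,z))
E
```

```text
tabtop [ 0.5243 -0.1186  0.248 ]
tab corners [ 0.5167 -0.1289  0.248 ]
 [ 0.5304 -0.1298  0.248 ]
saddle front L [ 0.5099 -0.094   0.198 ]
saddle front R [ 0.5425 -0.0961  0.198 ]
stop1 far edge L [ 0.5206 -0.0505  0.205 ]
R [ 0.5372 -0.0515  0.205 ]
stop2 L [0.5384 0.0037 0.2   ]
R [0.5543 0.0022 0.2   ]
stop2 far L [0.5406 0.0129 0.2   ]
far R [0.5565 0.0114 0.2   ]
rail1 mid [ 0.522  -0.1727  0.19  ]
rail2 [0.5557 0.0513 0.185 ]
rail2L [0.5463 0.0517 0.185 ]
rail2R [0.5638 0.0512 0.185 ]
```

View pics/crop2.png

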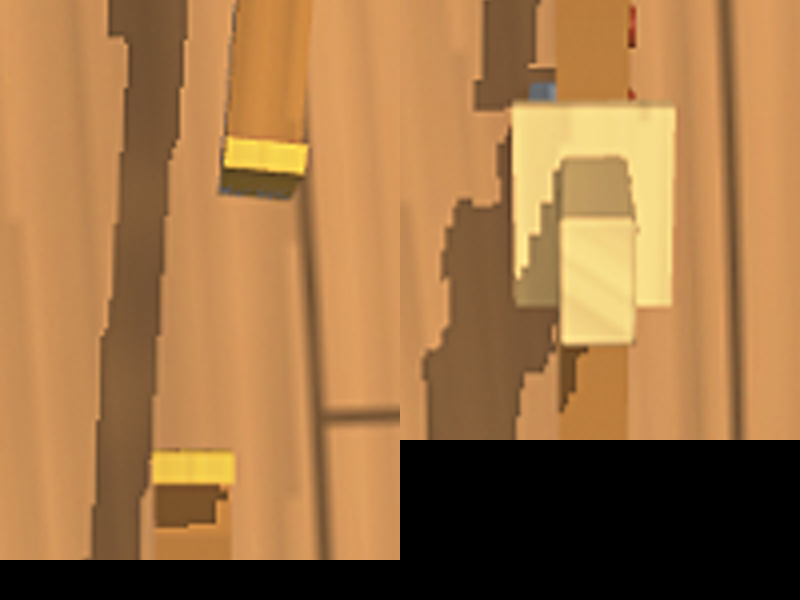

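Run:
```python
from h import *
w=shot('wrist'); st()
for n,uv,z in[('tabtop',(284.5,210),.248),('tab F',(284.5,193.8),.248),('tab B',(284.5,226.3),.248),('tabL',(275.3,210),.248),('tabR',(293.8,210),.248),('saddle F L',(263.3,165.5),.198),('saddle F R',(303.8,166.5),.198),('saddle BL',(263.6,216.5),.198),('saddle BR',(303,216.5),.198),('stop1 far edge L',(273,112.8),.205),('R',(293.8,112.8),.205),('rail1 L',(274.5,246),.19),('rail1R',(292,246),.19)]: print(n,fray(w,uv,z))
for z in(.193,.199,.205):
  for n,uv in[('stop2 nearL',(290.8,42.2)),('nearR',(311.5,43.2)),('farL',(292,34.3)),('farR',(312.2,36))]: print(z,n,fray(w,uv,z))
  for n,uv in[('rail2L row0',(294.3,.5)),('rail2R row0',(313.3,.5))]: print(n,fray(w,uv,z-.015))
```

```text
t 3.12 pos [ 0.5197 -0.1204  0.3447] F [-0.3   0.06 -0.13] T [-0.04 -0.02 -0.01] op 0.997 ff 0.0 q [-0.42 -0.09  1.81 -0.    1.41 -0.35]
tabtop [ 0.5259 -0.1134  0.248 ]
tab F [ 0.5266 -0.1016  0.248 ]
tab B [ 0.5252 -0.1258  0.248 ]
tabL [ 0.5194 -0.113   0.248 ]
tabR [ 0.5324 -0.1139  0.248 ]
saddle F L [ 0.5104 -0.0902  0.198 ]
saddle F R [ 0.5442 -0.0932  0.198 ]
saddle BL [ 0.5072 -0.1353  0.198 ]
saddle BR [ 0.5416 -0.1375  0.198 ]
stop1 far edge L [ 0.5216 -0.0467  0.205 ]
R [ 0.538  -0.0477  0.205 ]
rail1 L [ 0.5144 -0.168   0.19  ]
rail1R [ 0.5306 -0.1691  0.19  ]
0.193 stop2 nearL [0.5398 0.0116 0.193 ]
0.193 nearR [0.5567 0.0101 0.193 ]
0.193 farL [0.5412 0.0184 0.193 ]
0.193 farR [0.5577 0.0163 0.193 ]
rail2L row0 [0.5462 0.0535 0.178 ]
rail2R row0 [0.5628 0.053  0.178 ]
0.199 stop2 nearL [0.5395 0.0105 0.199 ]
0.199 nearR [0.556 0.009 0.199]
0.199 farL [0.5409 0.0172 0.199 ]
0.199 farR [0.557  0.0151 0.199 ]
rail2L row0 [0.5458 0.0516 0.184 ]
rail2R row0 [0.562  0.0511 0.184 ]
0.205 stop2 nearL [0.5392 0.0094 0.205 ]
0.205 nearR [0.5554 0.0079 0.205 ]
0.205 farL [0.5406 0.0159 0.205 ]
0.205 farR [0.5563 0.0139 0.205 ]
rail2L row0 [0.5454 0.0497 0.19  ]
rail2R row0 [0.5613 0.0492 0.19  ]
```

Run:
```python
from h import *
st(); plan([.5235,-.1135,.226],-3.5)
```

```text
t 3.12 pos [ 0.5197 -0.1204  0.3447] F [-0.3   0.06 -0.13] T [-0.04 -0.02 -0.01] op 0.997 ff 0.0 q [-0.42 -0.09  1.81 -0.    1.41 -0.35]
rot [ 0.03  0.02 -0.14] shift mm [  7.2   3.3 118.7]
```

In the tool's units: 118.5 mm / 300 = 0.395, 110 mm / 300 = 0.3667.

>>> send_rows(
  rows="0 0 0 0.0233 0.01 0.1167 1; 0 0 0 0.0233 0.01 0.2333 1; 0 0 0 0.0233 0.01 0.3167 0.4; 0 0 0 0.0233 0.01 0.3667 0; 0 0 0 0.0233 0.01 0.395 -0.2; 0 0 0 0.0233 0.01 0.395 -0.3; 0 0 0 0.0233 0.01 0.395 -0.3; 0 0 0 0.0233 0.01 0.395 -0.3",
)

```text
time: 4.12
eef_pos: [0.5241, -0.1126, 0.2269]
tcp_rot: [0.728, 0.685, 0.0, 0.001]
contact_force: [0.1, -0.4, 1.1]
opening: 0.354
finger_force: 0.0
```

Run:
```python
from h import *
st()
w=shot('wrist')
big=cv2.resize(cv2.cvtColor(w['color'],cv2.COLOR_RGB2BGR)[130:400,130:430],None,fx=2.2,fy=2.2,interpolation=cv2.INTER_CUBIC)
cv2.imwrite('pics/crop3.png',big)
```

```text
t 4.12 pos [ 0.5241 -0.1126  0.2269] F [ 0.14 -0.36  1.06] T [-0.04 -0.02  0.  ] op 0.354 ff 0.0 q [-0.4   0.    1.94 -0.    1.19 -0.34]
```

View pics/crop3.png

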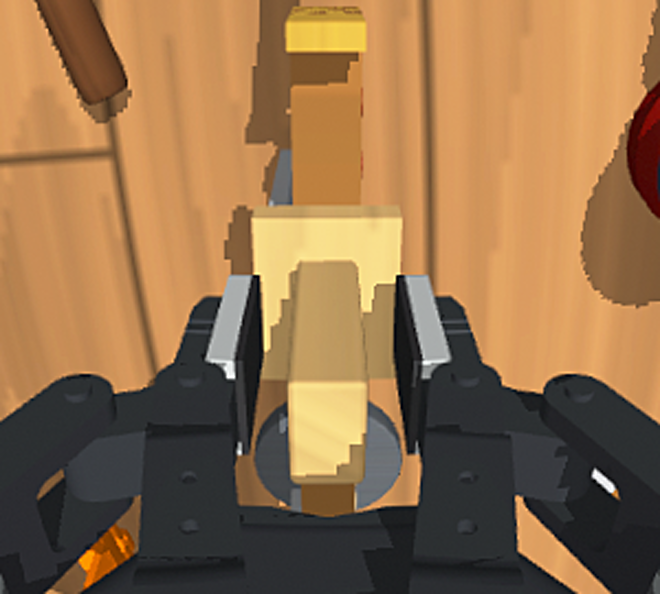

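The open pads (inner edges at about x = 255 and 403 in the crop) sit evenly about the tab (290–367), and the tab is square to them. Closing now.

>>> send_rows(
  rows="0 0 0 0 0 0 -0.5; 0 0 0 0 0 0 -0.7; 0 0 0 0 0 0 -1; 0 0 0 0 0 0 -1; 0 0 0 0 0 0 -1; 0 0 0 0 0 0 -1",
  grip_force=40,
)

```text
time: 4.92
eef_pos: [0.5238, -0.1124, 0.2262]
tcp_rot: [0.728, 0.685, 0.0, 0.0]
contact_force: [-0.2, 0.5, 2.2]
opening: 0.159
finger_force: 39.4
```

Run:
```python
from h import *
st(); plan([.5241,-.1126,.226],-3.5)
```

```text
t 4.92 pos [ 0.5238 -0.1124  0.2262] F [-0.16  0.54  2.23] T [ 0.1  -0.   -0.04] op 0.159 ff 39.4 q [-0.4   0.    1.94  0.    1.19 -0.34]
rot [ 0.03  0.   -0.01] shift mm [-0.2  0.3  0.2]
```

In the tool's units: -28 mm / 300 = -0.0933, -26 mm / 300 = -0.0867.

>>> send_rows(
  rows="0 0 0 0 0 0 -1; 0 0 0 0 0 -0.0033 -1; 0 0 0 0 0 -0.01 -1; 0 0 0 0 0 -0.0233 -1; 0 0 0 0 0 -0.0433 -1; 0 0 0 0 0 -0.0667 -1; 0 0 0 0 0 -0.0867 -1; 0 0 0 0 0 -0.0933 -1",
  grip_force=90,
)

```text
time: 5.92
eef_pos: [0.5239, -0.1125, 0.2547]
tcp_rot: [0.728, 0.685, 0.0, 0.001]
contact_force: [0.0, 0.6, -2.5]
opening: 0.157
finger_force: 87.6
```

Run:
```python
from h import *
st()
P=np.array([.5238,-.1124,.254]);d1=np.array([np.sin(np.radians(3.5)),np.cos(np.radians(3.5)),0])
print('mid gap'); 
# rail1 end from hanger origin: stop far edge at ~67 mm
```

```text
t 5.92 pos [ 0.5239 -0.1125  0.2547] F [ 0.02  0.64 -2.55] T [-0.03 -0.    0.03] op 0.157 ff 87.6 q [-0.4  -0.02  1.92 -0.    1.25 -0.34]
mid gap
```

In the tool's units: 94 mm / 300 = 0.3133, 88 mm / 300 = 0.2933.

>>> send_rows(
  rows="0 0 0 0.0133 0 0 -1; 0 0 0 0.0467 0 0 -1; 0 0 0 0.0933 0 0 -1; 0 0 0 0.1467 0 0 -1; 0 0 0 0.2 0 0 -1; 0 0 0 0.2533 0 0 -1; 0 0 0 0.2933 0 0 -1; 0 0 0 0.3133 0 0 -1",
)

```text
time: 6.92
eef_pos: [0.5294, -0.0177, 0.2539]
tcp_rot: [0.728, 0.685, -0.0, 0.0]
contact_force: [0.4, -0.1, -3.2]
opening: 0.154
finger_force: 87.6
```

Run:
```python
from h import *
st(); plan([.5415,-.0185,.2547],-7.9); plan([.5516,.0495,.2547],-7.9)
w=shot('wrist')
big=cv2.resize(cv2.cvtColor(w['color'],cv2.COLOR_RGB2BGR)[0:300,200:360],None,fx=3,fy=3,interpolation=cv2.INTER_CUBIC)
o=np.zeros((600,800,3),np.uint8); o[:,:400]=big[:600,40:440]; o[:300,400:]=big[600:,40:440]; cv2.imwrite('pics/crop4.png',o)
import pickle; pickle.dump(dict(w),open('w4.pkl','wb'))
```

```text
t 6.92 pos [ 0.5294 -0.0177  0.2539] F [ 0.37 -0.12 -3.15] T [-0.    0.01  0.02] op 0.154 ff 87.6 q [-0.22 -0.04  1.93 -0.    1.25 -0.16]
rot [0.   0.01 4.44] shift mm [-0.1 12.2 -0.8]
rot [0.   0.01 4.44] shift mm [68.4 18.1 -0.9]
```

View pics/crop4.png

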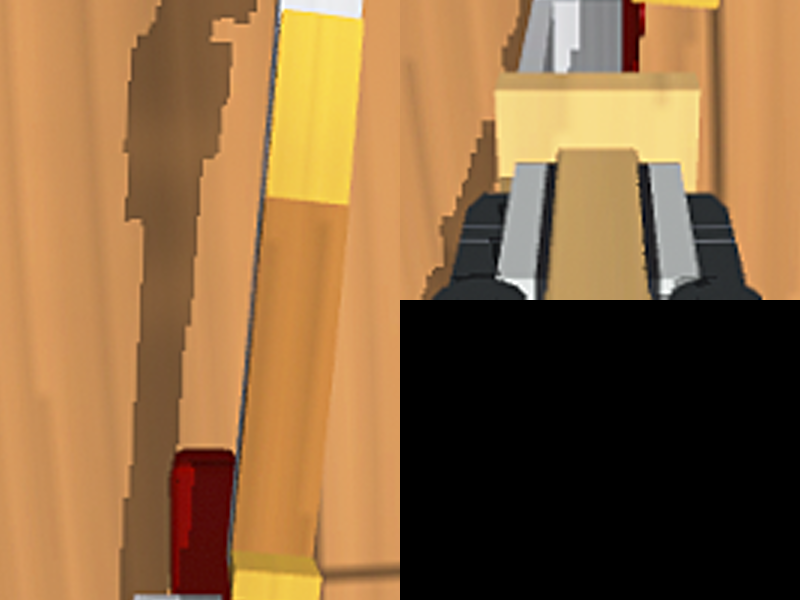

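The view shows rail 2 ahead and to the right. Its stop is at crop row ~575 and its first brass strip begins at row 203, with the notch edge (white) at row ~13. The held hanger's saddle is centred on the tool line.

Run:
```python
from h import *
import pickle; w=pickle.load(open('w4.pkl','rb'))
L=lambda X,Y:(200+(X+40)/3,Y/3); Rr=lambda X,Y:(200+(X-360)/3,200+Y/3)
print('saddleF',fray(w,Rr(497,90),.226),fray(w,Rr(699,90),.226))
print('tab base', fray(w,Rr(558,150),.24),fray(w,Rr(637,150),.24))
for z in(.19,.184,.178):
  a=[fray(w,L(267,200),z),fray(w,L(347,205),z),fray(w,L(282,11),z),fray(w,L(362,18),z),fray(w,L(239,500),z),fray(w,L(320,500),z)]
  m=[(a[i]+a[i+1])/2 for i in(0,2,4)]; d=m[1]-m[2]
  print(z,[x.round(4).tolist() for x in m],'widths',[round(1e3*np.linalg.norm(a[i]-a[i+1])*.99,1) for i in(0,2,4)],'yaw',np.degrees(np.arctan2(-d[0],d[1])))
  print('  stop near edge',fray(w,L(233,600),z+.015),fray(w,L(321,600),z+.015),fray(w,Rr(718,6),z+.015),'stop far top',fray(w,L(233,572),z+.015),fray(w,L(321,576),z+.015))
```

```text
saddleF [0.5159 0.0036 0.226 ] [0.5491 0.0016 0.226 ]
tab base [ 0.5261 -0.0011  0.24  ] [ 0.5382 -0.0019  0.24  ]
0.19 [[0.5578, 0.0829, 0.19], [0.563, 0.1202, 0.19], [0.5498, 0.0262, 0.19]] widths [np.float64(14.8), np.float64(14.9), np.float64(15.6)] yaw -8.027620818763742
  stop near edge [0.5395 0.0113 0.205 ] [0.5555 0.0103 0.205 ] [0.5549 0.0092 0.205 ] stop far top [0.5397 0.0165 0.205 ] [0.5556 0.0149 0.205 ]
0.184 [[0.5584, 0.0836, 0.184], [0.5638, 0.1221, 0.184], [0.5502, 0.025, 0.184]] widths [np.float64(15.2), np.float64(15.4), np.float64(16.1)] yaw -8.006085709058336
  stop near edge [0.5396 0.0094 0.199 ] [0.5562 0.0084 0.199 ] [0.5556 0.0073 0.199 ] stop far top [0.5399 0.0149 0.199 ] [0.5563 0.0131 0.199 ]
0.178 [[0.5592, 0.0842, 0.178], [0.5648, 0.1239, 0.178], [0.5507, 0.0238, 0.178]] widths [np.float64(15.8), np.float64(15.8), np.float64(16.6)] yaw -8.02183836047491
  stop near edge [0.5397 0.0076 0.193 ] [0.5569 0.0065 0.193 ] [0.5563 0.0053 0.193 ] stop far top [0.54   0.0132 0.193 ] [0.557  0.0114 0.193 ]
```

In the tool's units: 62 mm / 300 = 0.2067, 12.5 mm / 300 = 0.0417, 4.5 degrees / 180 = 0.025.

>>> send_rows(
  rows="0 0 0.0083 0 0.0133 0 -1; 0 0 0.0178 0 0.03 0 -1; 0 0 0.025 0.0017 0.0417 0 -1; 0 0 0.025 0.0017 0.0417 0 -1; 0 0 0.025 0.04 0.045 0 -1; 0 0 0.025 0.1 0.05 0 -1; 0 0 0.025 0.1667 0.055 0 -1; 0 0 0.025 0.2067 0.0583 0 -1",
)

```text
time: 7.98
eef_pos: [0.5506, 0.0442, 0.2539]
tcp_rot: [0.754, 0.657, 0.0, -0.0]
contact_force: [-0.1, -0.1, -2.1]
opening: 0.157
finger_force: 87.6
```

Run:
```python
from h import *
st(); plan([.5515,.0495,.2547],-8)
w=shot('wrist')
big=cv2.resize(cv2.cvtColor(w['color'],cv2.COLOR_RGB2BGR)[0:300,200:360],None,fx=3,fy=3,interpolation=cv2.INTER_CUBIC)
o=np.zeros((600,800,3),np.uint8); o[:,:400]=big[:600,40:440]; o[:300,400:]=big[600:,40:440]; cv2.imwrite('pics/crop5.png',o)
import pickle; pickle.dump(dict(w),open('w5.pkl','wb'))
```

```text
t 7.97 pos [0.5506 0.0442 0.2539] F [-0.13 -0.08 -2.14] T [0.01 0.   0.02] op 0.157 ff 87.6 q [-0.1   0.02  1.88  0.    1.25  0.03]
rot [ 0.   -0.01  0.09] shift mm [ 5.4  0.1 -0.8]
```

View pics/crop5.png

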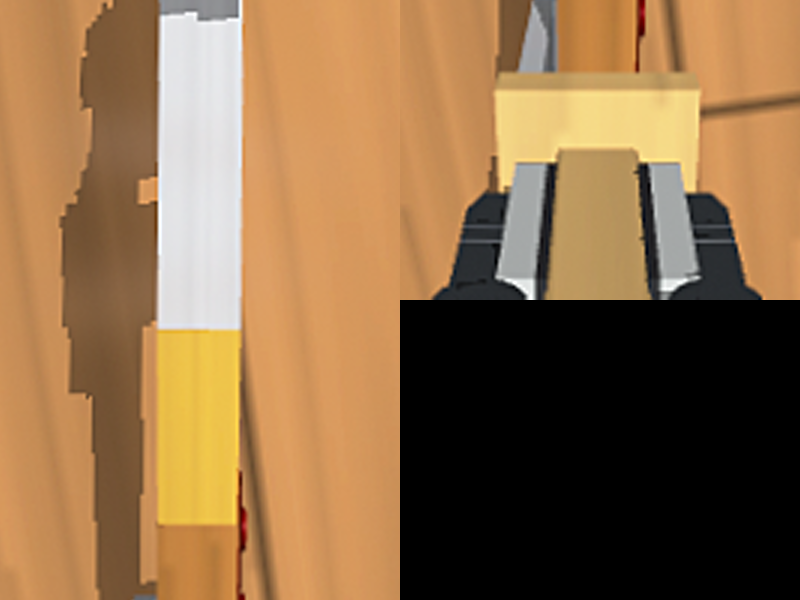

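Rail 2 now lies dead ahead and centred (crop 158–241, mid ~199.5). The brass starts at crop row 523 and the notch at row 329, running past the top of the crop.

Run:
```python
from h import *
import pickle; w=pickle.load(open('w5.pkl','rb'))
L=lambda X,Y:(200+(X+40)/3,Y/3)
print('saddleF',fray(w,(279.5,230),.226))
for z in(.19,.186,.18):
  a=[fray(w,L(199.5,y),z if y!=12 else z-.006) for y in(523,329,12)]
  print(z,a,[1e3*np.linalg.norm(a[i+1]-a[0]) for i in(0,1)],[1e3*np.linalg.norm(fray(w,L(158,y),z)-fray(w,L(240.5,y),z)) for y in(560,330)])
```

```text
saddleF [0.5554 0.0644 0.226 ]
0.19 [array([0.5584, 0.0841, 0.19  ]), array([0.5636, 0.1211, 0.19  ]), array([0.5724, 0.1841, 0.184 ])] [np.float64(37.363618668432), np.float64(101.15334893121434)] [np.float64(16.05147968257135), np.float64(15.344380078712957)]
0.186 [array([0.5583, 0.0833, 0.186 ]), array([0.5636, 0.121 , 0.186 ]), array([0.5726, 0.1853, 0.18  ])] [np.float64(38.07072366005142), np.float64(103.17213771169034)] [np.float64(16.461470165206975), np.float64(15.740711546813943)]
0.18 [array([0.5581, 0.0819, 0.18  ]), array([0.5636, 0.1209, 0.18  ]), array([0.5729, 0.1872, 0.174 ])] [np.float64(39.38591118661594), np.float64(106.50413137526638)] [np.float64(16.970562748477178), np.float64(16.16446720433434)]
```

In the tool's units: 26 mm / 300 = 0.0867, 25 mm / 300 = 0.0833.

>>> send_rows(
  rows="0 0 0 0.01 0 0.01 -1; 0 0 0 0.0167 0 0.03 -1; 0 0 0 0.0167 0 0.0533 -1; 0 0 0 0.0167 0 0.07 -1; 0 0 0 0.0167 0 0.0767 -1; 0 0 0 0.0167 0 0.08 -1; 0 0 0 0.0167 0 0.0833 -1; 0 0 0 0.0167 0 0.0867 -1",
)

```text
time: 9.02
eef_pos: [0.5514, 0.0472, 0.228]
tcp_rot: [0.755, 0.656, 0.0, 0.0]
contact_force: [0.4, -0.1, -2.5]
opening: 0.153
finger_force: 87.7
```

In the tool's units: 2 mm / 300 = 0.0067, 1.4 mm / 300 = 0.0047.

>>> send_rows(
  rows="0 0 0 0 0 0.0023 -1; 0 0 0 0 0 0.0047 -1; 0 0 0 0 0 0.0067 -1",
)

```text
time: 9.4
eef_pos: [0.5513, 0.0472, 0.2258]
tcp_rot: [0.755, 0.656, -0.0, 0.0]
contact_force: [-0.7, 0.3, -3.7]
opening: 0.153
finger_force: 87.7
```

In the tool's units: 2 mm / 300 = 0.0067, 1.4 mm / 300 = 0.0047.

>>> send_rows(
  rows="0 0 0 0 0 0.0023 -1; 0 0 0 0 0 0.0047 -1; 0 0 0 0 0 0.0067 -1",
)

```text
time: 9.78
eef_pos: [0.5514, 0.0472, 0.2245]
tcp_rot: [0.755, 0.656, -0.0, 0.0]
contact_force: [-2.0, 0.1, 1.4]
opening: 0.152
finger_force: 88.2
```

In the tool's units: 1.2 mm / 300 = 0.004, 0.6 mm / 300 = 0.002.

>>> send_rows(
  rows="0 0 0 0 0 0.002 -1; 0 0 0 0 0 0.004 -1",
)

```text
time: 10.02
eef_pos: [0.5514, 0.0472, 0.2245]
tcp_rot: [0.755, 0.656, -0.0, 0.0]
contact_force: [-4.9, -0.1, 7.4]
opening: 0.154
finger_force: 89.2
```

In the tool's units: 1.2 mm / 300 = 0.004, 0.6 mm / 300 = 0.002.

>>> send_rows(
  rows="0 0 0 0 0 0.002 -1; 0 0 0 0 0 0.004 -1",
)

```text
time: 10.28
eef_pos: [0.5514, 0.0472, 0.2245]
tcp_rot: [0.755, 0.656, -0.0, 0.0]
contact_force: [-6.5, 0.4, 12.2]
opening: 0.153
finger_force: 89.7
```

In the tool's units: 14 mm / 300 = 0.0467, 12 mm / 300 = 0.04.

>>> send_rows(
  rows="0 0 0 0.0017 0 -0.0027 -1; 0 0 0 0.0067 0 -0.0053 -1; 0 0 0 0.0133 0 -0.006 -1; 0 0 0 0.02 0 -0.006 -1; 0 0 0 0.0267 0 -0.006 -1; 0 0 0 0.0333 0 -0.006 -1; 0 0 0 0.04 0 -0.006 -1; 0 0 0 0.0467 0 -0.006 -1",
)

```text
time: 11.28
eef_pos: [0.5544, 0.0603, 0.2245]
tcp_rot: [0.755, 0.656, 0.001, 0.002]
contact_force: [-0.8, -4.7, 5.8]
opening: 0.154
finger_force: 88.9
```

Run:
```python
from h import *
st(); plan([.5535,.062,.2245],-8)
```

```text
t 11.28 pos [0.5544 0.0603 0.2245] F [-0.76 -4.68  5.75] T [-0.72  0.12 -0.  ] op 0.154 ff 88.9 q [-0.07  0.05  1.9  -0.    1.19  0.07]
rot [ 0.2   0.09 -0.  ] shift mm [ 1.5 -1.1  0. ]
```

>>> send_rows(
  rows="0 0 0 0.0067 -0.0007 -0.001 -1; 0 0 0 0.015 -0.0013 -0.002 -1; 0 0 0 0.0233 -0.002 -0.002 -1; 0 0 0 0.0317 -0.0027 -0.002 -1; 0 0 0 0.04 -0.0033 -0.002 -1; 0 0 0 0.0483 -0.0033 -0.002 -1; 0 0 0 0.0567 -0.0033 -0.002 -1; 0 0 0 0.065 -0.0033 -0.002 -1",
)

```text
time: 12.28
eef_pos: [0.5553, 0.0802, 0.2245]
tcp_rot: [0.755, 0.656, -0.0, 0.001]
contact_force: [-0.5, -4.7, 5.6]
opening: 0.15
finger_force: 88.9
```

Run:
```python
from h import *
st(); y=.0795; plan([.5529+.1405*(y-.0603),y,.2245],-8)
```

```text
t 12.28 pos [0.5553 0.0802 0.2245] F [-0.5  -4.66  5.57] T [-0.86  0.12  0.  ] op 0.15 ff 88.9 q [-0.04  0.06  1.89 -0.    1.19  0.1 ]
rot [0.06 0.08 0.01] shift mm [-0.6  0.4 -0. ]
```

In the tool's units: 20 mm / 300 = 0.0667, 17.5 mm / 300 = 0.0583.

>>> send_rows(
  rows="0 0 0 0.0083 0 -0.0013 -1; 0 0 0 0.0167 0 -0.0027 -1; 0 0 0 0.025 0 -0.0027 -1; 0 0 0 0.0333 0 -0.0027 -1; 0 0 0 0.0417 0 -0.0027 -1; 0 0 0 0.05 0 -0.0027 -1; 0 0 0 0.0583 0 -0.0027 -1; 0 0 0 0.0667 0 -0.0027 -1",
)

```text
time: 13.28
eef_pos: [0.5577, 0.1006, 0.2245]
tcp_rot: [0.755, 0.656, -0.0, -0.0]
contact_force: [-1.5, -2.8, 2.6]
opening: 0.154
finger_force: 88.6
```

Run:
```python
from h import *
st(); y=.1; plan([.5529+.1405*(y-.0603),y,.2245],-8)
```

```text
t 13.28 pos [0.5577 0.1006 0.2245] F [-1.52 -2.8   2.61] T [-0.68  0.13  0.02] op 0.154 ff 88.6 q [-0.    0.07  1.87  0.    1.19  0.14]
rot [-0.02 -0.   -0.01] shift mm [-0.4  0.9 -0. ]
```

In the tool's units: 20 mm / 300 = 0.0667, 17.5 mm / 300 = 0.0583.

>>> send_rows(
  rows="0 0 0 0.0083 0.0007 0 -1; 0 0 0 0.0167 0.0013 0 -1; 0 0 0 0.025 0.002 0 -1; 0 0 0 0.0333 0.0027 0 -1; 0 0 0 0.0417 0.0027 0 -1; 0 0 0 0.05 0.0027 0 -1; 0 0 0 0.0583 0.0027 0 -1; 0 0 0 0.0667 0.0027 0 -1",
)

```text
time: 14.28
eef_pos: [0.5612, 0.1203, 0.2243]
tcp_rot: [0.755, 0.656, -0.0, -0.0]
contact_force: [-0.4, -1.7, -0.1]
opening: 0.155
finger_force: 88.3
```

Run:
```python
from h import *
st(); y=.12; plan([.5529+.1405*(y-.0603),y,.2245],-8)
```

```text
t 14.28 pos [0.5612 0.1203 0.2243] F [-0.42 -1.66 -0.12] T [-0.3   0.06 -0.01] op 0.155 ff 88.3 q [0.03 0.09 1.86 0.   1.19 0.17]
rot [-0.03 -0.02 -0.01] shift mm [-0.3  0.1 -0.2]
```

In the tool's units: 15.5 mm / 300 = 0.0517, 14 mm / 300 = 0.0467.

>>> send_rows(
  rows="0 0 0 0.0067 0 0.001 -1; 0 0 0 0.0133 0 0.002 -1; 0 0 0 0.02 0 0.002 -1; 0 0 0 0.0267 0 0.002 -1; 0 0 0 0.0333 0 0.002 -1; 0 0 0 0.04 0 0.002 -1; 0 0 0 0.0467 0 0.002 -1; 0 0 0 0.0517 0 0.002 -1",
)

```text
time: 15.28
eef_pos: [0.5636, 0.1354, 0.2242]
tcp_rot: [0.755, 0.656, 0.0, 0.0]
contact_force: [-0.6, -2.8, 2.7]
opening: 0.153
finger_force: 88.4
```

Run:
```python
from h import *
st(); y=.136; plan([.5529+.1405*(y-.0603),y,.2245],-8)
```

```text
t 15.28 pos [0.5636 0.1354 0.2242] F [-0.56 -2.76  2.74] T [-0.68  0.11  0.03] op 0.153 ff 88.4 q [ 0.06  0.1   1.84 -0.    1.19  0.2 ]
rot [ 0.02  0.02 -0.  ] shift mm [ 0.6 -0.2 -0.3]
```

In the tool's units: 6 mm / 300 = 0.02, 5 mm / 300 = 0.0167.

>>> send_rows(
  rows="0 0 0 0.0033 0 0 -1; 0 0 0 0.0067 0 0 -1; 0 0 0 0.01 0 0 -1; 0 0 0 0.0133 0 0 -1; 0 0 0 0.0167 0 0 -1; 0 0 0 0.02 0 0 -1",
)

```text
time: 16.02
eef_pos: [0.5644, 0.1413, 0.2242]
tcp_rot: [0.755, 0.656, 0.0, 0.0]
contact_force: [0.0, -4.2, 4.4]
opening: 0.153
finger_force: 88.5
```

In the tool's units: 3 mm / 300 = 0.01, 2 mm / 300 = 0.0067.

>>> send_rows(
  rows="0 0 0 0.0033 0 0 -1; 0 0 0 0.0067 0 0 -1; 0 0 0 0.01 0 0 -1",
)

```text
time: 16.4
eef_pos: [0.5647, 0.1444, 0.2239]
tcp_rot: [0.755, 0.656, 0.0, -0.0]
contact_force: [-0.4, -3.3, 2.0]
opening: 0.151
finger_force: 88.5
```

In the tool's units: 2.4 mm / 300 = 0.008, 1.6 mm / 300 = 0.0053.

>>> send_rows(
  rows="0 0 0 0.0027 0.001 0 -1; 0 0 0 0.0053 0.001 0 -1; 0 0 0 0.008 0.001 0 -1",
)

```text
time: 16.77
eef_pos: [0.5647, 0.1471, 0.2227]
tcp_rot: [0.755, 0.656, -0.001, -0.001]
contact_force: [-0.5, 0.4, -2.1]
opening: 0.151
finger_force: 87.7
```

Run:
```python
from h import *
st(); y=.147; plan([.5529+.1405*(y-.0603),y,.2185],-8)
```

```text
t 16.77 pos [0.5647 0.1471 0.2227] F [-0.51  0.41 -2.14] T [-0.03 -0.07  0.  ] op 0.151 ff 87.7 q [0.08 0.11 1.83 0.   1.2  0.22]
rot [-0.13 -0.03 -0.  ] shift mm [-0.1  0.4  4.2]
```

In the tool's units: 3.9 mm / 300 = 0.013, 1.2 mm / 300 = 0.004.

>>> send_rows(
  rows="0 0 0 0.002 0.0007 0.0017 -1; 0 0 0 0.004 0.0013 0.0037 -1; 0 0 0 0.006 0.0013 0.006 -1; 0 0 0 0.0067 0.0013 0.0083 -1; 0 0 0 0.0067 0.0013 0.0107 -1; 0 0 0 0.0067 0.0013 0.013 -1",
)

```text
time: 17.52
eef_pos: [0.5661, 0.1485, 0.2201]
tcp_rot: [0.755, 0.656, -0.0, -0.0]
contact_force: [-0.3, -0.4, -2.6]
opening: 0.152
finger_force: 87.7
```

Run:
```python
from h import *
st(); y=.149; plan([.5529+.1405*(y-.0603),y,.2185],-8)
```

```text
t 17.52 pos [0.5661 0.1485 0.2201] F [-0.26 -0.41 -2.6 ] T [ 0.04 -0.04 -0.08] op 0.152 ff 87.7 q [0.08 0.12 1.83 0.   1.19 0.22]
rot [-0.    0.   -0.01] shift mm [ 0.4 -0.8  1.6]
```

In the tool's units: 2.1 mm / 300 = 0.007, 1.8 mm / 300 = 0.006.

>>> send_rows(
  rows="0 0 0 0 -0.0007 0.002 -1; 0 0 0 0 -0.0013 0.004 -1; 0 0 0 0 -0.002 0.006 -1; 0 0 0 0 -0.002 0.007 -1",
)

```text
time: 18.02
eef_pos: [0.5656, 0.1486, 0.2185]
tcp_rot: [0.755, 0.656, 0.0, 0.0]
contact_force: [-1.1, 0.8, -0.2]
opening: 0.153
finger_force: 88.0
```

In the tool's units: 7.8 mm / 300 = 0.026, 6.8 mm / 300 = 0.0227.

>>> send_rows(
  rows="0 0 0 0.0027 0 0.001 -1; 0 0 0 0.006 0 0.0017 -1; 0 0 0 0.0093 0 0.0017 -1; 0 0 0 0.0127 0 0.0017 -1; 0 0 0 0.016 0 0.0017 -1; 0 0 0 0.0193 0 0.0017 -1; 0 0 0 0.0227 0 0.0017 -1; 0 0 0 0.026 0 0.0017 -1",
)

```text
time: 19.02
eef_pos: [0.5672, 0.156, 0.2185]
tcp_rot: [0.755, 0.656, 0.0, 0.001]
contact_force: [-1.3, -3.7, 4.3]
opening: 0.153
finger_force: 88.4
```

Run:
```python
from h import *
st(); y=.1565; plan([.5529+.1405*(y-.0603),y,.2185],-8)
w=shot('wrist')
big=cv2.resize(cv2.cvtColor(w['color'],cv2.COLOR_RGB2BGR)[100:300,210:350],None,fx=3,fy=3,interpolation=cv2.INTER_CUBIC)
cv2.imwrite('pics/crop6.png',big)
```

```text
t 19.02 pos [0.5672 0.156  0.2185] F [-1.34 -3.75  4.29] T [-0.69  0.14  0.04] op 0.153 ff 88.4 q [ 0.1   0.13  1.83 -0.    1.18  0.24]
rot [ 0.11  0.04 -0.  ] shift mm [ 0.4 -0.8  0. ]
```

View pics/crop6.png

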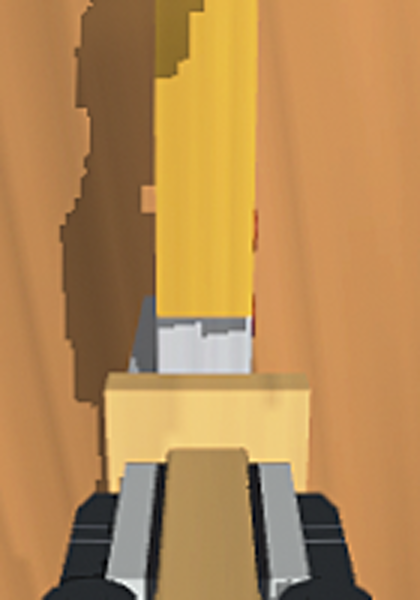

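The saddle is down in the notch, centred, with about 10 mm of bare floor left before the far brass strip (crop rows 375 to 317).

In the tool's units: 6.8 mm / 300 = 0.0227, 6 mm / 300 = 0.02.

>>> send_rows(
  rows="0 0 0 0.0033 0 0 -1; 0 0 0 0.0067 0 0 -1; 0 0 0 0.01 0 -0.0003 -1; 0 0 0 0.0133 0 -0.0003 -1; 0 0 0 0.0167 0 -0.0003 -1; 0 0 0 0.02 0 -0.0003 -1; 0 0 0 0.0227 0 -0.0003 -1",
)

```text
time: 19.95
eef_pos: [0.5681, 0.1628, 0.2185]
tcp_rot: [0.755, 0.656, 0.0, 0.001]
contact_force: [-0.4, -4.6, 5.0]
opening: 0.15
finger_force: 88.6
```

In the tool's units: 1.8 mm / 300 = 0.006, 1.2 mm / 300 = 0.004.

>>> send_rows(
  rows="0 0 0 0.002 0 0 -1; 0 0 0 0.004 0 0 -1; 0 0 0 0.006 0 0 -1",
)

```text
time: 20.32
eef_pos: [0.5683, 0.1646, 0.2185]
tcp_rot: [0.755, 0.656, 0.0, 0.001]
contact_force: [-1.3, -4.4, 5.7]
opening: 0.152
finger_force: 88.6
```

In the tool's units: 1.2 mm / 300 = 0.004, 0.6 mm / 300 = 0.002.

>>> send_rows(
  rows="0 0 0 0.002 0 0 -1; 0 0 0 0.004 0 0 -1",
)

```text
time: 20.58
eef_pos: [0.5685, 0.1657, 0.2185]
tcp_rot: [0.755, 0.656, 0.0, 0.001]
contact_force: [-1.1, -4.6, 5.2]
opening: 0.152
finger_force: 88.6
```

In the tool's units: 1.5 mm / 300 = 0.005, 1 mm / 300 = 0.0033.

>>> send_rows(
  rows="0 0 0 0.0017 0 -0.0007 -1; 0 0 0 0.0033 0 -0.0013 -1; 0 0 0 0.005 0 -0.0017 -1",
  grip_force=115,
)

```text
time: 20.95
eef_pos: [0.5685, 0.1674, 0.2186]
tcp_rot: [0.755, 0.656, 0.0, 0.001]
contact_force: [0.3, -4.1, 4.6]
opening: 0.151
finger_force: 111.9
```

In the tool's units: 1.5 mm / 300 = 0.005, 1 mm / 300 = 0.0033.

>>> send_rows(
  rows="0 0 0 0.0017 0 0 -1; 0 0 0 0.0033 0 0 -1; 0 0 0 0.005 0 0 -1",
)

```text
time: 21.32
eef_pos: [0.5686, 0.1681, 0.2186]
tcp_rot: [0.755, 0.656, -0.001, 0.001]
contact_force: [-1.7, -7.7, 5.8]
opening: 0.149
finger_force: 112.0
```

In the tool's units: 1 mm / 300 = 0.0033, 0.5 mm / 300 = 0.0017.

>>> send_rows(
  rows="0 0 0 0.0017 0 0 -1; 0 0 0 0.0033 0 0 -1",
)

```text
time: 21.58
eef_pos: [0.5686, 0.1682, 0.2186]
tcp_rot: [0.755, 0.656, -0.002, 0.002]
contact_force: [-1.6, -9.6, 7.4]
opening: 0.148
finger_force: 112.1
```

In the tool's units: 1.5 mm / 300 = 0.005, 1 mm / 300 = 0.0033.

>>> send_rows(
  rows="0 0 0 0.0017 0 -0.001 -1; 0 0 0 0.0033 0 -0.002 -1; 0 0 0 0.005 0 -0.003 -1",
)

```text
time: 21.95
eef_pos: [0.5686, 0.1684, 0.2188]
tcp_rot: [0.755, 0.656, -0.003, 0.003]
contact_force: [-1.5, -12.9, 5.1]
opening: 0.147
finger_force: 112.0
```

Run:
```python
from h import *
st(); plan([.5686,.1682,.2185],-8)
```

```text
t 21.95 pos [0.5686 0.1684 0.2188] F [ -1.48 -12.87   5.14] T [-2.23  0.14 -0.02] op 0.147 ff 112.0 q [ 0.12  0.14  1.81 -0.01  1.19  0.26]
rot [-0.01  0.45  0.02] shift mm [-0.2 -0.   0.3]
```

In the tool's units: 1.2 mm / 300 = 0.004, 0.8 mm / 300 = 0.0027, 0.5 degrees / 180 = 0.0028.

>>> send_rows(
  rows="0 0.0011 0 0.0013 0 0 -1; 0 0.0022 0 0.0027 0 0 -1; 0 0.0028 0 0.004 0 0 -1",
)

```text
time: 22.32
eef_pos: [0.5686, 0.1683, 0.2187]
tcp_rot: [0.754, 0.656, -0.001, 0.0]
contact_force: [-2.3, -16.4, 5.2]
opening: 0.15
finger_force: 112.1
```

Run:
```python
from h import *
st(); plan([.5686,.1682,.2185],-8)
```

```text
t 22.32 pos [0.5686 0.1683 0.2187] F [ -2.35 -16.42   5.22] T [-2.89  0.32 -0.04] op 0.15 ff 112.1 q [ 0.12  0.14  1.81 -0.    1.19  0.26]
rot [-0.04  0.13  0.04] shift mm [-0.1 -0.   0.2]
```

In the tool's units: 0.3 mm / 300 = 0.001.

>>> send_rows(
  rows="0 0 0 0.001 0 0 -1; 0 0 0 0.001 0 0 -1; 0 0 0 0.001 0 0 -1; 0 0 0 0.001 0 0 -1",
)

```text
time: 22.82
eef_pos: [0.5686, 0.1684, 0.2187]
tcp_rot: [0.755, 0.656, -0.001, 0.001]
contact_force: [-2.3, -15.6, 5.3]
opening: 0.15
finger_force: 112.1
```

>>> send_rows(
  rows="0 0 0 0 0 0 -1; 0 0 0 0 0 0 -1; 0 0 0 0 0 0 -1; 0 0 0 0 0 0 -1; 0 0 0 0 0 0 -1; 0 0 0 0 0 0 -1; 0 0 0 0 0 0 -1",
)

```text
time: 23.7
eef_pos: [0.5687, 0.1683, 0.2187]
tcp_rot: [0.755, 0.656, -0.001, 0.001]
contact_force: [-1.3, -16.2, 5.4]
opening: 0.147
finger_force: 112.1
```

In the tool's units: 0.8 mm / 300 = 0.0027, 0.4 mm / 300 = 0.0013, 0.1 degrees / 180 = 0.0006.

>>> send_rows(
  rows="0 0 0 0.0013 0 0 -1; 0 0.0006 0 0.0027 0 0 -1; 0 0.0006 0 0.0027 0 0 -1; 0 0.0006 0 0.0027 0 0 -1",
)

```text
time: 24.2
eef_pos: [0.5687, 0.1684, 0.2187]
tcp_rot: [0.754, 0.656, -0.002, 0.001]
contact_force: [-2.2, -18.2, 6.5]
opening: 0.148
finger_force: 112.1
```

>>> send_rows(
  rows="0 0 0 0 0 0 -1; 0 0 0 0 0 0 -1; 0 0 0 0 0 0 -1; 0 0 0 0 0 0 -1; 0 0 0 0 0 0 -1; 0 0 0 0 0 0 -1; 0 0 0 0 0 0 -1; 0 0 0 0 0 0 -1",
)

```text
time: 25.2
eef_pos: [0.5687, 0.1684, 0.2187]
tcp_rot: [0.754, 0.656, -0.002, 0.001]
contact_force: [-3.3, -19.0, 6.6]
opening: 0.153
finger_force: 112.1
```

In the tool's units: -4.8 mm / 300 = -0.016, -4 mm / 300 = -0.0133, -0.6 degrees / 180 = -0.0033.

>>> send_rows(
  rows="0 -0.0006 0 -0.0027 0 0 -1; 0 -0.0011 0 -0.0053 0 0 -1; 0 -0.0017 0 -0.008 0 0 -1; 0 -0.0022 0 -0.0107 0 0 -1; 0 -0.0028 0 -0.0133 0 0 -1; 0 -0.0033 0 -0.016 0 0 -1; 0 -0.0033 0 -0.016 0 0 -1",
)

```text
time: 26.08
eef_pos: [0.5685, 0.1681, 0.2186]
tcp_rot: [0.755, 0.656, -0.001, 0.001]
contact_force: [1.3, -6.2, 3.2]
opening: 0.147
finger_force: 111.9
```

Run:
```python
from h import *
st(); plan([.5687,.1683,.2185],-8)
```

```text
t 26.07 pos [0.5685 0.1681 0.2186] F [ 1.26 -6.21  3.18] T [-1.06 -0.12  0.03] op 0.147 ff 111.9 q [ 0.12  0.14  1.82 -0.    1.19  0.26]
rot [ 0.03  0.11 -0.02] shift mm [0.2 0.1 0.1]
```

In the tool's units: -1.8 mm / 300 = -0.006, -1.4 mm / 300 = -0.0047.

>>> send_rows(
  rows="0 0 0 -0.0023 0 0 -1; 0 0 0 -0.0047 0 -0.0007 -1; 0 0 0 -0.006 0 -0.001 -1; 0 0 0 -0.006 0 -0.001 -1",
  grip_force=60,
)

```text
time: 26.58
eef_pos: [0.5676, 0.168, 0.2186]
tcp_rot: [0.755, 0.656, -0.0, -0.001]
contact_force: [1.1, 0.6, -0.4]
opening: 0.15
finger_force: 111.5
```

Run:
```python
from h import *
st(); plan([.5687,.1683,.2185],-8)
```

```text
t 26.57 pos [0.5676 0.168  0.2186] F [ 1.12  0.57 -0.43] T [ 0.03 -0.21  0.03] op 0.15 ff 111.5 q [0.12 0.14 1.82 0.   1.19 0.25]
rot [-0.09 -0.07  0.  ] shift mm [0.5 1.1 0.1]
```

In the tool's units: 0.8 mm / 300 = 0.0027, 0.4 mm / 300 = 0.0013.

>>> send_rows(
  rows="0 0 0 0.0013 0 0 -1; 0 0 0 0.0027 0.0007 0 -1; 0 0 0 0.0027 0.0007 0.0007 -1; 0 0 0 0.0027 0.0007 0.0007 -1",
  grip_force=20,
)

```text
time: 27.08
eef_pos: [0.5676, 0.168, 0.2186]
tcp_rot: [0.755, 0.656, -0.001, -0.001]
contact_force: [-1.7, -1.8, -0.6]
opening: 0.149
finger_force: 111.5
```

>>> send_rows(
  rows="0 0 0 0 0 0 -0.65; 0 0 0 0 0 0 -0.55; 0 0 0 0 0 0 -0.4; 0 0 0 0 0 0 -0.2; 0 0 0 0 0 0 0; 0 0 0 0 0 0 0.2; 0 0 0 0 0 0 0.4; 0 0 0 0 0 0 0.4",
)

```text
time: 28.08
eef_pos: [0.5684, 0.168, 0.2191]
tcp_rot: [0.755, 0.656, 0.0, -0.0]
contact_force: [-0.9, 0.4, 0.3]
opening: 0.699
finger_force: 0.0
```

Run:
```python
from h import *
st()
w=shot('wrist'); s=shot('scene')
a=cv2.resize(cv2.cvtColor(w['color'],cv2.COLOR_RGB2BGR)[100:400,170:400],None,fx=1.9,fy=1.9)
b=cv2.resize(cv2.cvtColor(s['color'],cv2.COLOR_RGB2BGR)[150:350,240:430],None,fx=1.88,fy=1.88)
o=np.zeros((600,800,3),np.uint8);o[:570,:437]=a;o[:376,440:797]=b;cv2.imwrite('pics/crop7.png',o)
```

```text
t 28.07 pos [0.5684 0.168  0.2191] F [-0.86  0.4   0.32] T [ 0.01  0.06 -0.03] op 0.699 ff 0.0 q [0.12 0.14 1.82 0.   1.19 0.26]
```

View pics/crop7.png

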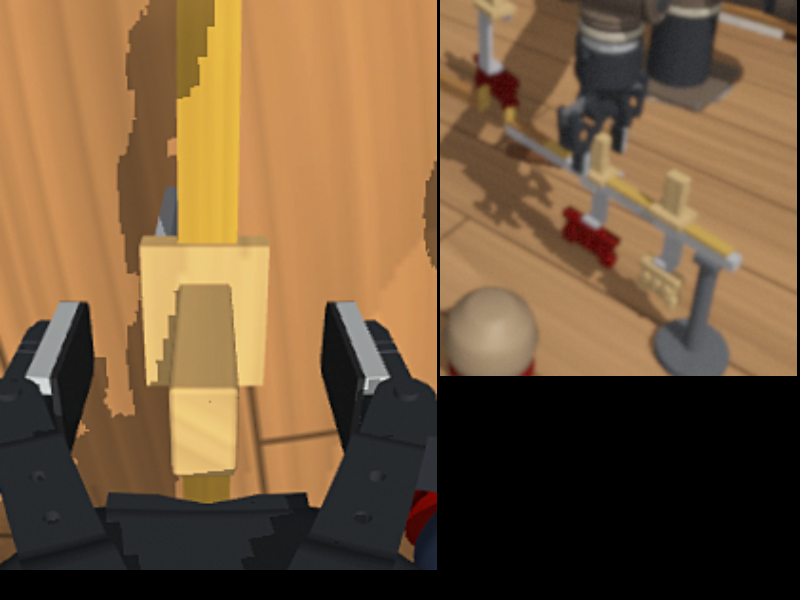

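The hanger hangs released in the notch, upright and flush against the far brass strip, with both pads clear of the tab. I'll retreat straight up.

In the tool's units: -100 mm / 300 = -0.3333, -95 mm / 300 = -0.3167.

>>> send_rows(
  rows="0 0 0 0 0 -0.0133 0.4; 0 0 0 0 0 -0.0467 0.4; 0 0 0 0 0 -0.1 0.4; 0 0 0 0 0 -0.1667 0.4; 0 0 0 0 0 -0.25 0.4; 0 0 0 0 0 -0.3167 0.4; 0 0 0 0 0 -0.3333 0.4; 0 0 0 0 0 -0.3333 0.4",
)

```text
time: 29.18
eef_pos: [0.5684, 0.168, 0.3193]
tcp_rot: [0.755, 0.656, 0.0, 0.0]
contact_force: [-0.6, -0.6, 0.3]
opening: 0.701
finger_force: 0.0
```

Run:
```python
from h import *
st(); w=shot('wrist'); print(look(w,'hanger_tab'))
a=w; 
import time
w2=shot('wrist'); d=np.abs(a['color'].astype(int)-w2['color'])[100:300,200:360]; print('motion',d.max(),d.mean())
cv2.imwrite('pics/crop8.png',cv2.cvtColor(w2['color'],cv2.COLOR_RGB2BGR))
```

```text
t 29.18 pos [0.5684 0.168  0.3193] F [-0.61 -0.57  0.28] T [-0.04 -0.01  0.01] op 0.701 ff 0.0 q [0.12 0.06 1.71 0.   1.37 0.26]
[(0.8, [0.5698, 0.1732, 0.1859]), (0.8, [0.3088, -0.1766, 0.0601])]
motion 153 3.2198645833333335
```

View pics/crop8.png

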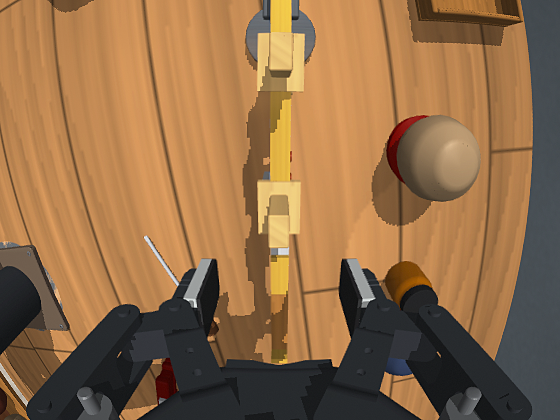

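The hanger sits against the far side of the notch at (280,210), with a strip of bare notch floor behind it at (280,250), and the pale hanger is undisturbed. The frame difference is probably the arm settling, so I'll wait a second and then hand in.

>>> send_rows(
  rows="0 0 0 0 0 0 0.4; 0 0 0 0 0 0 0.4; 0 0 0 0 0 0 0.4; 0 0 0 0 0 0 0.4; 0 0 0 0 0 0 0.4; 0 0 0 0 0 0 0.4; 0 0 0 0 0 0 0.4; 0 0 0 0 0 0 0.4",
)

```text
time: 30.32
eef_pos: [0.5684, 0.168, 0.3191]
tcp_rot: [0.755, 0.656, 0.0, 0.0]
contact_force: [-0.5, -0.8, -0.1]
opening: 0.702
finger_force: 0.0
```

Run:
```python
from h import *
a=shot('wrist');b=shot('wrist'); d=np.abs(a['color'].astype(int)-b['color'])[170:260,240:320]; print('motion',d.max(),d.mean())
print(ctrl.sign_off())
```

```text
motion 16 0.49287037037037035
the job is handed in; nothing more can be done
None
```

The dark red hanger now hangs upright and still in the next rail's notch, against the far side; I held it there for about 2.5 s at 16–19 N measured at the wrist (roughly 12–19 N on the brass, as some of that is friction), and handed the job in at about 30 s.

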